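# Pop the sample hatch of the round-window reader

### The job

Open the sample hatch of the reader with the round window: press the front of the hatch straight down once, gently, with the fingertips until its push-push latch lets go, then draw back so that it springs open. Stand clear of it and watch for two seconds that it stays wide open, without pressing it shut again. Grasp and lift nothing, leave the other reader's hatch shut and everything else on the bench where it is.

Things in the scene. Friction and masses are not known exactly. Their poses are not given: they have to be found in the camera images.
- round_reader: Reader with the round window: pale-grey box 200 (x) x 110 (y) x 70 mm high, fixed, black front panel on its -x side. Origin: centre of its underside. On top a grey hatch, 105 mm (x, from -55 to +50 of the origin) x 54 x 12 thick, its top 84 mm above the bench; behind its middle a round metal-framed window 42 mm across. The other reader differs only in its window
- round_pad (a point): Where to press: on that hatch's top face, mid-width, on four thin black ribs, 15 mm behind its front edge, 90 mm in front of its hinge; 40 mm in front (-x) of the reader's origin, 84 mm above the bench while latched. Pressing takes about 3.5 N. Moves with the hatch
- round_hinge (a point): Middle of that hatch's hinge line: 50 mm behind (+x) the reader's origin, 76 mm above the bench; the axis lies along the reader's y. Open, the hatch's front edge stands about 0.17 m above the bench
- round_hatch (a joint): Hatch angle, rad: 0 to 0.015 latched; negative pressed, stop -0.085 (7.5 mm down at the pad); positive open, stop 1.15. Pressed past about 6 mm (best to the stop) and let go, its spring swings it to 1.15 in about a second, following the finger, and it stays. Pressed less, it stays latched. Pushed fully down again, it latches shut
- round_pin (a joint): Sideways place of the pin inside that latch (m, along the reader's y): 0 latched, +0.003 to +0.005 as a press frees it, -0.001 to -0.003 when open; below -0.0033 only if the open hatch is pushed back down on its latch
- square_reader: Reader with the square window: pale-grey box 200 (x) x 110 (y) x 70 mm high, fixed, black front panel on its -x side. Origin: centre of its underside. On top a grey hatch, 105 mm (x, from -55 to +50 of the origin) x 54 x 12 thick, its top 84 mm above the bench; behind its middle a square metal-framed window 38 mm across. The other reader differs only in its window
- square_pad (a point): Where to press: on that hatch's top face, mid-width, on four thin black ribs, 15 mm behind its front edge, 90 mm in front of its hinge; 40 mm in front (-x) of the reader's origin, 84 mm above the bench while latched. Pressing takes about 3.5 N. Moves with the hatch
- square_hinge (a point): Middle of that hatch's hinge line: 50 mm behind (+x) the reader's origin, 76 mm above the bench; the axis lies along the reader's y. Open, the hatch's front edge stands about 0.17 m above the bench
- square_hatch (a joint): Hatch angle, rad: 0 to 0.015 latched; negative pressed, stop -0.085 (7.5 mm down at the pad); positive open, stop 1.15. Pressed past about 6 mm (best to the stop) and let go, its spring swings it to 1.15 in about a second, following the finger, and it stays. Pressed less, it stays latched. Pushed fully down again, it latches shut
- square_pin (a joint): Sideways place of the pin inside that latch (m, along the reader's y): 0 latched, +0.003 to +0.005 as a press frees it, -0.001 to -0.003 when open; below -0.0033 only if the open hatch is pushed back down on its latch
- tub_a: white lidded sample tub, 40 mm across x 30 high, origin under its centre; to be left alone
- tub_b: a second such tub, 40 x 30 mm, origin under its centre; to be left alone
- flask: clear plastic bottle, 48 mm across x 110 high, origin under its centre; to be left alone
- tape: roll of tape lying flat, 90 mm across, 76 mm bore, 30 high, origin under its centre; to be left alone
- spatula: lab spatula 170 mm long lying on the bench, along its x, origin under its middle; to be left alone
- dish: white ceramic dish, 70 mm across x 18 high, origin under its centre; to be left alone
- tray: white divided tray 130 x 90 x 25 mm, origin under its centre; to be left alone

How it is judged:
By the outcome, as a careful person would: the job done as asked, in the order asked, and still so for the second after the job is handed in, with the robot touching nothing.
It also fails if it takes over 34 s, if anything falls off the work surface, if the arm or the gripper's body presses on something with over 40 N, if the wrist force passes 120 N, or if a joint passes its speed limit or range.

### The arm

A 7-joint arm with a two-finger parallel gripper is mounted at the origin on the work surface. World frame = base frame: x ahead of the robot, y to its left, z up, the work surface at z = 0. Lengths are in m, angles in rad, forces in N, time in s.
With the tool pointing down it reaches from about 0.4 to 0.85 m from the base axis. Payload 4.5 kg.
Tool frame: the origin (TCP) lies where the fingers leave the gripper's body, on its centre line; the fingertips stand 64 mm ahead of it and the grasp point (between the pads) lies 45 mm ahead of it; z points along the fingers, y is the line along which they close (so a half turn about z gives the same grasp; the last joint's range is limited). The gripper opens to 88 mm and grips with 3 to 60 N. Pads are 18 mm wide; open, the fingers measure 123 mm over their backs; the gripper's body (75 mm by 187 mm) begins 45 mm behind the grasp point.
Start: joints at [1.225, 0.689, -0.195, 1.565, 0.157, 0.902, -0.215], TCP at [0.232, -0.58, 0.303] pointing down, gripper open.
Joint ranges: [-3.01, 3.01], [-0.46, 2.08], [-1.47, 1.51], [0.13, 2.56], [-1, 4.14], [0.04, 2.09], [-2.66, 2.66]. Speed limits (rad/s): [2.57, 2.57, 3.14, 3.14, 3.14, 3.14, 3.14].

### API

Orientations are given as a unit quaternion [x, y, z, w].
In Python, from plant import r gives the robot as it stands.
- The arm moves only by the tool play_rows, never from a script. Its arguments are lists of equal length, an entry for each row: "translation": the shift along the tool's x, y, z in m, a list of three; "delta_rot": the turn, a rotation vector about the tool's x, y, z in degrees, a list of three; "grip": the opening, from -1 (shut) to 1 (fully open). In form: {"translation": [[x, y, z], ...], "delta_rot": [[rx, ry, rz], ...], "grip": [grip, ...]}. A call has 1 to 20 rows; each row shifts and turns the commanded pose from where the row before left it, along the tool's axes as they then stand; what a row does not reach is not made up. A row lasts 1/8 s, in which the tool goes at most 62.5 mm and 10.7 degrees, less where a joint would pass 70% of its speed; a pose out of reach is approached as far as the arm can. A call with a gripper value outside its range is refused whole. The fingers move at their own pace and stop on an object; "squeeze" is the grip in N (left out, the last holds). Time passes only in rows, so rows that do not move let the fingers close. It gives the time, the measured TCP pose, the force, the opening and the grip force at its end, in the units of the state.
- r.get_state(): the state, without advancing time (a new reading comes with each control period).
- r.snapshot(name): name is "scene" or "side" or "wrist"; returns the picture (384x512x3 uint8, blue, green, red); there is no depth.
- r.get_calibration(name): a dict with "intrinsics" (3x3 intrinsics, pixels), "eye" and "rotation" of the camera in the world. Camera axes: x right, y up, looking along -z (the intrinsics and any distortion apply to the point x, -y, -z); pixel columns grow to the right and rows downward; lengths in m; the calibration is good to about 2 mm. The wrist camera is an equidistant fisheye: a pixel r from the principal point sees the ray r / f radians off the axis. A picture is of the moment at which its call begins: read the wrist's pose just before it. get_calibration takes no time and is no camera call; for the wrist camera it gives the pose at the moment of the call.
- r.finish_job(): hands the job in; it is judged then, once.
Trained networks look in the newest picture that a camera, given by its name, has taken for a name from the list of things; names that differ only in an ending like _2 or _b are one class to them, and where a whole thing is asked for, a point or a joint stands for the part that bears it (a point fixed in the world has none). Each returns a list of dicts, best first, with "confidence" (0 to 1); they miss things now and then, are a little off and sometimes report something else, mostly with a low value. They report only what shows in the picture. A call takes as long as a camera call.
- r.look_for(camera, target): "point" ([x, y, z] in m, in world coordinates, good to about 4 mm: the middle of the surface that is visible of it).
- r.silhouettes(camera, target): "pixels" (384x512 bool, what is visible of it).
The state is a dict: "clock": time; "q": joint angles; "qd": joint speeds; "joint_torque": joint torques, N m; "tool_pos": TCP position; "eef_rot": TCP orientation; "contact_force": force on the tool from outside, world axes, zero at the start; "moment": the same for the moment, N m; "opening": opening from 0.0 (shut) to 1.0 (fully open); "finger_force": force on a finger pad.
Only numpy, scipy, OpenCV 4.12 (cv2) and the standard library are available. Lean on these libraries where they do the work, as an engineer would, in place of code of your own. Each camera call takes 0.05 s, during which the arm holds its last target. There are 200 camera calls.

## Working session

There is one attempt and no reset: what is moved stays moved. The work goes in short steps, Python scripts to look and compute and a tool call to move; the robot and the scene stay as the last step left them, time stands still between calls to the robot, and variables do not carry over. Pictures are saved under pics/ and viewed, at most 10 in all, crops included, and the job is handed in when it is done.

Besides the shell and the picture viewer there is one more tool, called after "Call:" by a JSON object that holds its "fn" and its "kwargs", one argument or row to a line. play_rows: Moves the arm, as the interface text tells. Its arguments: {"type":"object","properties":{"translation":{"type":"array","items":{"type":"array","items":{"type":"number"}}},"delta_rot":{"type":"array","items":{"type":"array","items":{"type":"number"}}},"grip":{"type":"array","items":{"type":"number"}},"squeeze":{"type":"number"}},"required":["translation","delta_rot","grip"]}

```bash
mkdir -p pics
python3 - <<'E'
from plant import r
import cv2, numpy as np
s=r.get_state(); print(s['clock'],s['tool_pos'],s['eef_rot'],s['opening'])
a=r.snapshot('scene'); b=r.snapshot('side')
cv2.imwrite('pics/a.png',a); cv2.imwrite('pics/b.png',b)
for c in ('scene','side'):
  for t in ('round_pad','square_pad','round_reader','square_reader','round_hinge','round_hatch','flask'):
    print(c,t,[(np.round(d['point'],4).tolist(),round(d['confidence'],2)) for d in r.look_for(c,t)][:3])
E
```

```text
0.0 [ 0.23149878 -0.57999366  0.30193055] [ 9.82008031e-01  1.88836987e-01 -2.33554442e-04 -8.74256853e-04] 1.000520498626569
scene round_pad [([0.6446, 0.2293, 0.0795], 0.8)]
scene square_pad [([0.5793, -0.2344, 0.0817], 0.69)]
scene round_reader []
scene square_reader [([0.4747, -0.459, 0.0077], 0.7), ([0.602, -0.2589, 0.0716], 0.57)]
scene round_hinge [([0.638, 0.2292, 0.0821], 0.84)]
scene round_hatch [([0.6418, 0.2258, 0.084], 0.62)]
scene flask [([0.7522, -0.0019, 0.0584], 0.75)]
side round_pad [([0.6349, 0.2467, 0.0838], 0.75)]
side square_pad [([0.5695, -0.2189, 0.088], 0.86)]
side round_reader [([0.6256, 0.2562, 0.0746], 0.65)]
side square_reader [([0.5709, -0.1991, 0.0726], 0.88)]
side round_hinge [([0.6331, 0.2427, 0.0869], 0.76)]
side round_hatch [([0.6329, 0.2455, 0.0854], 0.88)]
side flask [([0.7401, 0.0303, 0.0635], 0.89)]
```

View pics/a.png

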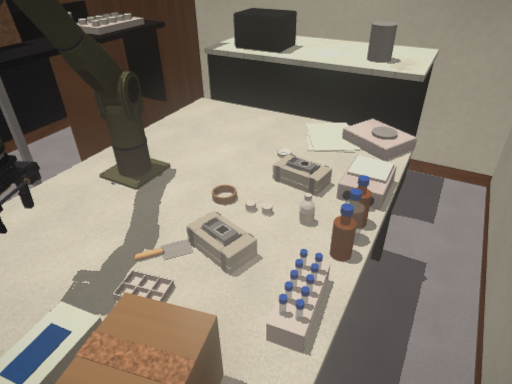

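View pics/b.png

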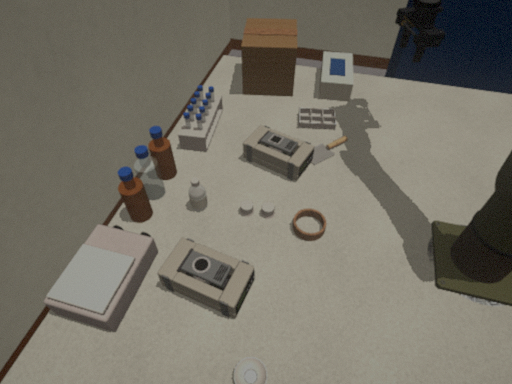

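The scene view shows the round-window reader at about (302,172). In the side view it's at (207,275), turned slightly, with its round window at (202,265). The square reader is at (221,240) in scene and (279,151) in side. The two cameras disagree by about 2 cm in y, so I'll fit the hatch model to the silhouettes.

```bash
cat > h.py <<'E'
import numpy as np, cv2
from plant import r
def proj(c,P):
    k=r.get_calibration(c); K=np.array(k['intrinsics']); 
    p=(np.asarray(P)-k['eye'])@np.array(k['rotation'])
    p=p*[1,-1,-1]; u=p@K.T; return u[:,:2]/u[:,2:]
def place(P,x,y,a):
    P=np.array(P,float); c,s=np.cos(a),np.sin(a)
    return np.c_[x+c*P[:,0]-s*P[:,1], y+s*P[:,0]+c*P[:,1], P[:,2]]
def box(x0,x1,hy,z0,z1): return [(x,y,z) for x in(x0,x1) for y in(-hy,hy) for z in(z0,z1)]
HATCH=box(-.055,.05,.027,.072,.084); BODY=box(-.1,.1,.055,0,.07)
E
python3 - <<'E'
from h import *
from scipy.optimize import minimize
print({k:v for k,v in r.get_calibration('side').items()})
print(list(r.get_calibration('scene')))
r.snapshot('scene'); r.snapshot('side')
M=[]
for c in('scene','side'):
  for t,B in(('round_hatch',HATCH),('round_reader',BODY+HATCH)):
    for d in r.silhouettes(c,t):
      m=d['pixels']; yx=np.argwhere(m); print(c,t,round(d['confidence'],2),m.sum(),yx.min(0),yx.max(0))
      if d['confidence']>.5: M.append((c,t,B,m))
def iou(p,c,B,m):
    S=4; q=proj(c,place(B,*p)); h=cv2.convexHull((q*S).astype(np.float32)).astype(np.int32)
    I=np.zeros((384*S,512*S),np.uint8); cv2.fillConvexPoly(I,h,1)
    I=cv2.resize(I*255,(512,384),interpolation=cv2.INTER_AREA)/255.
    return np.minimum(I,m).sum()/np.maximum(I,m).sum()
def fit(Ms):
    best=None
    for a in(-.3,0,.3):
        f=lambda v:-np.mean([iou((v[0],v[1],v[2]*10),c,B,m) for c,t,B,m in Ms])
        o=minimize(f,[.64,.235,a/10],method='Nelder-Mead',options=dict(initial_simplex=np.array([[.64,.235,a/10],[.67,.235,a/10],[.64,.265,a/10],[.64,.235,a/10+.02]]),xatol=1e-4,fatol=1e-4))
        if best is None or o.fun<best.fun: best=o
    p=[*best.x[:2],best.x[2]*10]
    return p,best.fun
for m in M: print(m[:2],fit([m]))
p,f=fit(M); print('all',p,f,[iou(p,c,B,m) for c,t,B,m in M])
print('pad',place([(-.04,0,.084)],*p))
out=[]
for c,(u,v) in(('scene',(302,172)),('side',(207,275))):
    I=r.snapshot(c); 
    z=4; x0,y0=u-50,v-60
    J=cv2.resize(I[y0:y0+120,x0:x0+100],None,fx=z,fy=z,interpolation=cv2.INTER_CUBIC)
    for B,col in((HATCH,(0,0,255)),(BODY,(0,255,0))):
        q=proj(c,place(B,*p))
        for i in range(8):
            for j in range(i):
                if bin(i^j).count('1')==1: cv2.line(J,*[tuple(int(w) for w in (q[k]-[x0,y0]+.5)*z) for k in(i,j)],col,1)
    q=proj(c,place([(-.04,0,.084)],*p))[0]; cv2.circle(J,tuple(int(w) for w in (q-[x0,y0]+.5)*z),4,(255,0,0),-1)
    out.append(J)
cv2.imwrite('pics/c.png',np.hstack(out))
E
```

```text
{'intrinsics': array([[347.32108041,   0.        , 251.88452532],
       [  0.        , 347.32108041, 188.91152362],
       [  0.        ,   0.        ,   1.        ]]), 'eye': array([0.42311603, 0.58582355, 0.79477995]), 'rotation': array([-0.05101619,  0.34862446,  0.92716926, -0.12734011])}
['intrinsics', 'eye', 'rotation']
scene round_hatch 0.61 294 [156 286] [172 316]
scene round_hatch 0.55 507 [218 202] [241 237]
scene round_hatch 0.19 408 [193 299] [225 315]
scene round_reader 0.68 1593 [154 273] [194 331]
side round_hatch 0.65 982 [251 181] [285 230]
side round_reader 0.74 402 [136 312] [163 346]
side round_reader 0.73 4727 [238 157] [317 254]
side round_reader 0.61 626 [208 291] [240 326]
side round_reader 0.5 457 [131 262] [153 296]
side round_reader 0.48 442 [177 189] [210 206]Traceback (most recent call last):
  File "<stdin>", line 25, in <module>
  File "<stdin>", line 21, in fit
    res = _minimize_neldermead(fun, x0, args, callback, bounds=bounds,
                               **options)
    fsim[k] = func(sim[k])
              ~~~~^^^^^^^^
    fx = function(np.copy(x), *(wrapper_args + args))
  File "<stdin>", line 20, in <lambda>
  File "<stdin>", line 13, in iou
  File "h.py", line 5, in proj
    p=(np.asarray(P)-k['eye'])@np.array(k['rotation'])
      ~~~~~~~~~~~~~~~~~~~~~~~~^~~~~~~~~~~~~~~~~~~~~~~~
ValueError: matmul: Input operand 1 has a mismatch in its core dimension 0, with gufunc signature (n?,k),(k,m?)->(n?,m?) (size 4 is different from 3)
```

The rotation is a quaternion, so I'll convert it. I'll also keep only the masks that lie on the right reader.

```bash
sed -i "s/@np.array(k\['rotation'\])/@Rotation.from_quat(k['rotation']).as_matrix()/; 1i from scipy.spatial.transform import Rotation" h.py
cat > fit.py <<'E'
from h import *
from scipy.optimize import minimize
r.snapshot('scene'); r.snapshot('side')
M=[]
ctr={'scene':(302,172),'side':(207,275)}
for c in ctr:
  for t,B in(('round_hatch',HATCH),('round_reader',BODY+HATCH)):
    for d in r.silhouettes(c,t):
      m=d['pixels']; yx=np.argwhere(m).mean(0)
      if np.hypot(*(yx[::-1]-ctr[c]))<20: M.append((c,t,B,m)); break
def iou(p,c,B,m):
    S=4; q=proj(c,place(B,*p)); h=cv2.convexHull((q*S+S/2).astype(np.float32)).astype(np.int32)
    I=np.zeros((384*S,512*S),np.uint8); cv2.fillConvexPoly(I,h,1)
    I=cv2.resize(I*255,(512,384),interpolation=cv2.INTER_AREA)/255.
    return np.minimum(I,m).sum()/np.maximum(I,m).sum()
def fit(Ms):
    best=None
    for a in(-.3,0,.3):
        f=lambda v:-np.mean([iou((v[0],v[1],v[2]*10),c,B,m) for c,t,B,m in Ms])
        o=minimize(f,[.64,.235,a/10],method='Nelder-Mead',options=dict(initial_simplex=np.array([[.64,.235,a/10],[.67,.235,a/10],[.64,.265,a/10],[.64,.235,a/10+.02]]),xatol=1e-4,fatol=1e-4))
        if best is None or o.fun<best.fun: best=o
    return np.round([*best.x[:2],best.x[2]*10],4),round(best.fun,3)
for m in M: print(m[:2],fit([m]))
p,f=fit(M); print('all',p,f,[round(iou(p,c,B,m),2) for c,t,B,m in M])
print('pad',place([(-.04,0,.084)],*p))
out=[]
for c,(u,v) in ctr.items():
    I=r.snapshot(c); z=4; x0,y0=u-50,v-60
    J=cv2.resize(I[y0:y0+120,x0:x0+100],None,fx=z,fy=z,interpolation=cv2.INTER_CUBIC)
    px=lambda q:tuple(int(w) for w in (q-[x0,y0]+.5)*z)
    for B,col in((HATCH,(0,0,255)),(BODY,(0,255,0))):
        q=proj(c,place(B,*p))
        for i in range(8):
            for j in range(i):
                if bin(i^j).count('1')==1: cv2.line(J,px(q[i]),px(q[j]),col,1)
    cv2.circle(J,px(proj(c,place([(-.04,0,.084)],*p))[0]),3,(255,0,0),-1)
    out.append(J)
cv2.imwrite('pics/c.png',np.hstack(out))
E
python3 fit.py
```

```text
('scene', 'round_hatch') (array([ 0.6372,  0.2354, -0.1635]), np.float64(-0.893))
('scene', 'round_reader') (array([ 0.636 ,  0.2433, -0.1363]), np.float64(-0.925))
('side', 'round_hatch') (array([ 0.6377,  0.2386, -0.1908]), np.float64(-0.878))
('side', 'round_reader') (array([ 0.6385,  0.2392, -0.1462]), np.float64(-0.947))
all [ 0.6372  0.2378 -0.153 ] -0.902 [np.float64(0.87), np.float64(0.92), np.float64(0.87), np.float64(0.94)]
pad [[0.59766727 0.24389615 0.084     ]]
```

View pics/c.png

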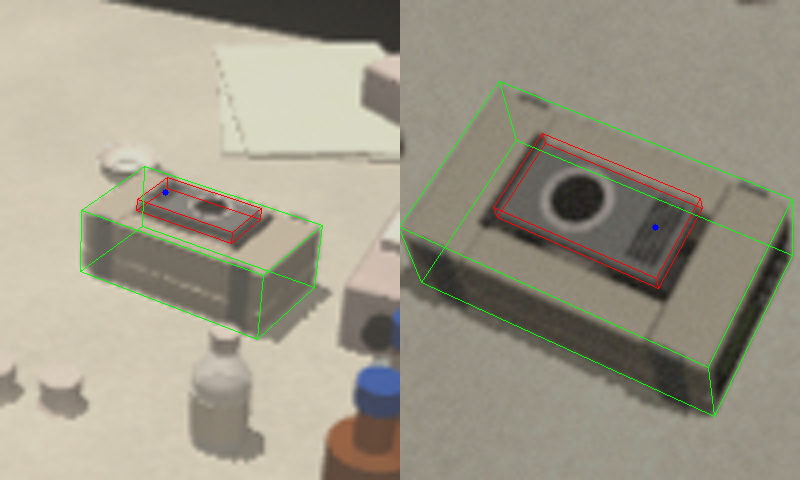

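The overlay agrees in both views. The blue pad point falls on the black ribs, at (165,192) in the scene crop and (655,227) in the side crop. That puts the pad at (0.598, 0.244, 0.084) with yaw -8.8°. Next I'll plan the swing around the base.

Run:
```python
from h import *
s=r.get_state(); print(s['clock'],s['contact_force'])
p=np.array(s['tool_pos']); R=Rotation.from_quat(s['eef_rot'])
pad=np.array([.598,.244]); n=18
x=R.as_matrix()[:,0]; yaw=np.degrees(np.arctan2(x[1],x[0])); dr=-((180-8.8)-yaw)/n; dr=round(dr,1)
a0,a1=np.arctan2(p[1],p[0]),np.arctan2(pad[1],pad[0]); r0,r1=np.hypot(*p[:2]),np.hypot(*pad)
T=[]
for i in range(1,n+1):
    f=i/n; a=a0+(a1-a0)*f; q=np.array([*( (r0+(r1-r0)*f)*np.array([np.cos(a),np.sin(a)])),.30])
    t=np.round(R.inv().apply(q-p),3); T.append(t.tolist()); p=p+R.apply(t); R=R*Rotation.from_rotvec([0,0,np.radians(dr)])
print(T,dr,max(np.linalg.norm(T,axis=1)),p,R.as_matrix()[:,0])
```

```text
1.5 [-0.32570815  0.30817975 -0.24818156]
[[0.055, -0.001, 0.003], [0.055, 0.002, -0.0], [0.055, 0.005, -0.0], [0.054, 0.008, -0.0], [0.054, 0.011, -0.0], [0.054, 0.015, -0.0], [0.053, 0.017, -0.0], [0.051, 0.02, -0.0], [0.051, 0.024, -0.0], [0.049, 0.026, -0.0], [0.048, 0.029, -0.0], [0.046, 0.032, -0.0], [0.044, 0.034, -0.0], [0.042, 0.037, -0.0], [0.04, 0.04, -0.0], [0.038, 0.042, -0.0], [0.035, 0.044, -0.0], [0.033, 0.046, -0.0]] -8.3 0.05663920903402518 [0.59853683 0.24427869 0.29969879] [-9.88120446e-01  1.53681435e-01 -3.35731707e-05]
```

Call:
{"fn": "play_rows", "kwargs": {
  "translation": [
    [0.055, -0.001, 0.003],
    [0.055, 0.002, 0],
    [0.055, 0.005, 0],
    [0.054, 0.008, 0],
    [0.054, 0.011, 0],
    [0.054, 0.015, 0],
    [0.053, 0.017, 0],
    [0.051, 0.02, 0],
    [0.051, 0.024, 0],
    [0.049, 0.026, 0],
    [0.048, 0.029, 0],
    [0.046, 0.032, 0],
    [0.044, 0.034, 0],
    [0.042, 0.037, 0],
    [0.04, 0.04, 0],
    [0.038, 0.042, 0],
    [0.035, 0.044, 0],
    [0.033, 0.046, 0],
    [0, 0, 0],
    [0, 0, 0]
  ],
  "delta_rot": [
    [0, 0, -8.3],
    [0, 0, -8.3],
    [0, 0, -8.3],
    [0, 0, -8.3],
    [0, 0, -8.3],
    [0, 0, -8.3],
    [0, 0, -8.3],
    [0, 0, -8.3],
    [0, 0, -8.3],
    [0, 0, -8.3],
    [0, 0, -8.3],
    [0, 0, -8.3],
    [0, 0, -8.3],
    [0, 0, -8.3],
    [0, 0, -8.3],
    [0, 0, -8.3],
    [0, 0, -8.3],
    [0, 0, -8.3],
    [0, 0, 0],
    [0, 0, 0]
  ],
  "grip": [-1, -1, -1, -1, -1, -1, -1, -1, -1, -1, -1, -1, -1, -1, -1, -1, -1, -1, -1, -1]
}}

```text
clock: 4.0
tool_pos: [0.5989, 0.2435, 0.2995]
eef_rot: [0.078, 0.997, -0.001, 0.0]
contact_force: [0.9, -0.5, -0.7]
opening: 0.007
finger_force: 0.0
```

Call:
{"fn": "play_rows", "kwargs": {
  "translation": [
    [0.001, 0, 0.03],
    [0, 0, 0.04],
    [0, 0, 0.035],
    [0, 0, 0.02],
    [0, 0, 0.01],
    [0, 0, 0],
    [0, 0, 0]
  ],
  "delta_rot": [
    [0, 0, 0],
    [0, 0, 0],
    [0, 0, 0],
    [0, 0, 0],
    [0, 0, 0],
    [0, 0, 0],
    [0, 0, 0]
  ],
  "grip": [-1, -1, -1, -1, -1, -1, -1]
}}

```text
clock: 4.88
tool_pos: [0.5982, 0.2449, 0.166]
eef_rot: [0.077, 0.997, 0.001, 0.001]
contact_force: [-0.1, 0.3, 0.7]
opening: 0.004
finger_force: 0.0
```

Run:
```python
from h import *
s=r.get_state(); print(s['tool_pos'],s['contact_force'])
I=[r.snapshot('side')[215:335,157:257],r.snapshot('scene')[112:232,252:352]]
cv2.imwrite('pics/d.png',np.hstack([cv2.resize(i,None,fx=4,fy=4,interpolation=cv2.INTER_CUBIC) for i in I]))
```

```text
[0.59816921 0.24486998 0.16597677] [-0.13312528  0.2624013   0.7285105 ]
```

View pics/d.png

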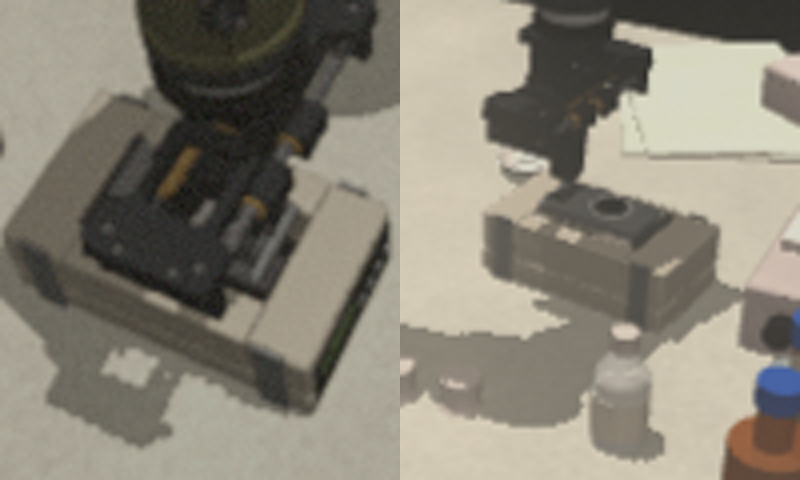

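The closed fingertips, at (568,175) in the scene crop, hang just above the front end of the hatch. Now I'll press slowly.

Call:
{"fn": "play_rows", "kwargs": {
  "translation": [
    [0, 0, 0.008],
    [0, 0, 0.006],
    [0, 0, 0.003],
    [0, 0, 0.003],
    [0, 0, 0.002],
    [0, 0, 0]
  ],
  "delta_rot": [
    [0, 0, 0],
    [0, 0, 0],
    [0, 0, 0],
    [0, 0, 0],
    [0, 0, 0],
    [0, 0, 0]
  ],
  "grip": [-1, -1, -1, -1, -1, -1]
}}

```text
clock: 5.72
tool_pos: [0.5971, 0.2443, 0.1425]
eef_rot: [0.077, 0.997, -0.0, -0.0]
contact_force: [-3.2, -1.5, 2.2]
opening: 0.004
finger_force: 1.6
```

Call:
{"fn": "play_rows", "kwargs": {
  "translation": [
    [0, 0, 0.002],
    [0, 0, 0.001],
    [0, 0, 0]
  ],
  "delta_rot": [
    [0, 0, 0],
    [0, 0, 0],
    [0, 0, 0]
  ],
  "grip": [-1, -1, -1]
}}

```text
clock: 6.1
tool_pos: [0.5971, 0.2445, 0.1412]
eef_rot: [0.077, 0.997, -0.0, 0.0]
contact_force: [-6.3, -2.9, 12.5]
opening: 0.005
finger_force: 7.1
```

The force jumped from 2 to 12.5 N with little further travel, so the hatch is at its stop. Now I'll draw back up and then forward.

Call:
{"fn": "play_rows", "kwargs": {
  "translation": [
    [0, 0, -0.01],
    [0, 0, -0.025],
    [0.01, 0, -0.035],
    [0.025, 0, -0.035],
    [0.035, 0, -0.03],
    [0.035, 0, -0.03],
    [0.03, 0, -0.02],
    [0, 0, 0]
  ],
  "delta_rot": [
    [0, 0, 0],
    [0, 0, 0],
    [0, 0, 0],
    [0, 0, 0],
    [0, 0, 0],
    [0, 0, 0],
    [0, 0, 0],
    [0, 0, 0]
  ],
  "grip": [-1, -1, -1, -1, -1, -1, -1, -1]
}}

```text
clock: 7.1
tool_pos: [0.4632, 0.2669, 0.3268]
eef_rot: [0.075, 0.997, 0.002, 0.002]
contact_force: [-0.0, -0.7, 0.4]
opening: 0.005
finger_force: 0.0
```

Call:
{"fn": "play_rows", "kwargs": {
  "translation": [
    [0, 0, 0],
    [0, 0, 0],
    [0, 0, 0],
    [0, 0, 0],
    [0, 0, 0],
    [0, 0, 0],
    [0, 0, 0],
    [0, 0, 0]
  ],
  "delta_rot": [
    [0, 0, 0],
    [0, 0, 0],
    [0, 0, 0],
    [0, 0, 0],
    [0, 0, 0],
    [0, 0, 0],
    [0, 0, 0],
    [0, 0, 0]
  ],
  "grip": [-1, -1, -1, -1, -1, -1, -1, -1]
}}

```text
clock: 8.1
tool_pos: [0.4641, 0.2652, 0.3247]
eef_rot: [0.077, 0.997, -0.0, 0.0]
contact_force: [0.1, 0.1, 1.0]
opening: 0.005
finger_force: 0.0
```

Run:
```python
from h import *
s=r.get_state(); print(s['clock'],s['tool_pos'],s['contact_force'])
I=[r.snapshot('side')[215:335,157:257],r.snapshot('scene')[112:232,252:352]]
cv2.imwrite('pics/e.png',np.hstack([cv2.resize(i,None,fx=4,fy=4,interpolation=cv2.INTER_CUBIC) for i in I]))
```

```text
8.1 [0.46411231 0.26521342 0.32474096] [0.11019211 0.07051956 1.01016647]
```

View pics/e.png

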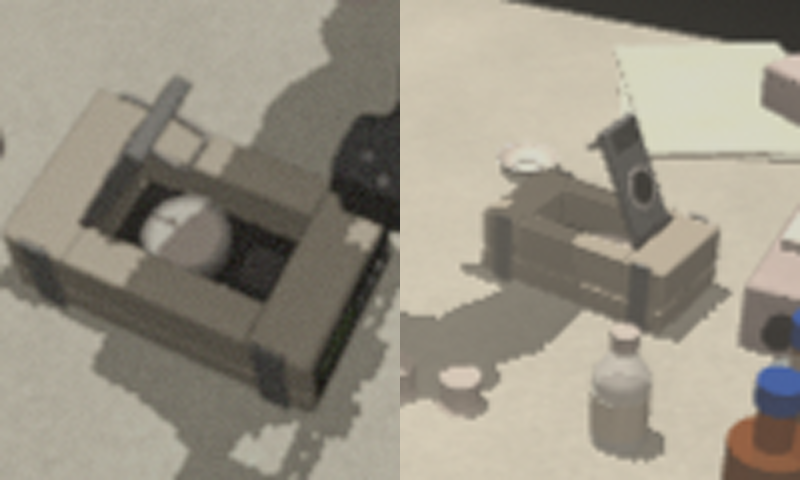

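The hatch stands wide open, at (160,120) in the side crop and (635,180) in the scene crop, and the gripper is clear of it. Next is the two-second watch.

Call:
{"fn": "play_rows", "kwargs": {
  "translation": [
    [0, 0, 0],
    [0, 0, 0],
    [0, 0, 0],
    [0, 0, 0],
    [0, 0, 0],
    [0, 0, 0],
    [0, 0, 0],
    [0, 0, 0],
    [0, 0, 0],
    [0, 0, 0],
    [0, 0, 0],
    [0, 0, 0],
    [0, 0, 0],
    [0, 0, 0],
    [0, 0, 0],
    [0, 0, 0],
    [0, 0, 0],
    [0, 0, 0],
    [0, 0, 0],
    [0, 0, 0]
  ],
  "delta_rot": [
    [0, 0, 0],
    [0, 0, 0],
    [0, 0, 0],
    [0, 0, 0],
    [0, 0, 0],
    [0, 0, 0],
    [0, 0, 0],
    [0, 0, 0],
    [0, 0, 0],
    [0, 0, 0],
    [0, 0, 0],
    [0, 0, 0],
    [0, 0, 0],
    [0, 0, 0],
    [0, 0, 0],
    [0, 0, 0],
    [0, 0, 0],
    [0, 0, 0],
    [0, 0, 0],
    [0, 0, 0]
  ],
  "grip": [-1, -1, -1, -1, -1, -1, -1, -1, -1, -1, -1, -1, -1, -1, -1, -1, -1, -1, -1, -1]
}}

```text
clock: 10.7
tool_pos: [0.4641, 0.2652, 0.3247]
eef_rot: [0.077, 0.997, -0.0, 0.0]
contact_force: [0.9, 0.7, -0.0]
opening: 0.007
finger_force: 0.0
```

Run:
```python
from h import *
a=r.snapshot('scene'); b=r.snapshot('side'); cv2.imwrite('pics/f.png',np.vstack([b[:300,:],a[112:232,:]]))
print(r.get_state()['clock'])
```

```text
10.8
```

View pics/f.png

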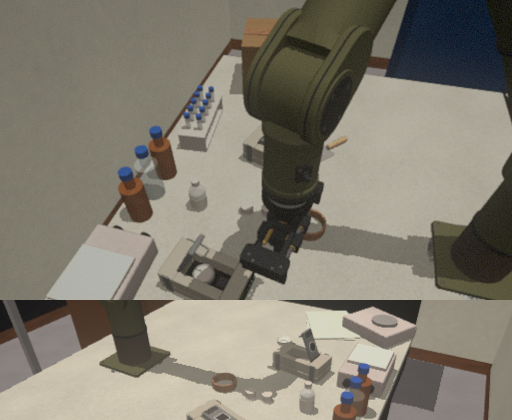

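The hatch is still wide open at (195,250) in the side view. The square reader is shut at (215,415) and nothing else has moved.

```bash
python3 -c "
from plant import r
print(r.finish_job())"
```

```text
the job is handed in; nothing more can be done
None
```

I opened the round-window reader's hatch with one gentle press (about 12.5 N at the stop). It stayed wide open for over two seconds with the arm clear, the other hatch stayed shut, and the job is handed in.

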